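# Store a bearing in the covered pot, out of the drilling chips

## Task

Store the ball bearing safe from drilling chips: pull the drawer open by its handle, take out the round bearing and put it in the steel pot sunk in the wooden block. Then slide the round metal cover across the block, without picking it up, until it drops into the pot's stepped mouth and sits level all round. Push the drawer fully shut, with the T-nut still inside, and leave the other things on the bench where they are.

Things in the scene. Friction and masses are not known exactly. Their poses are not given: they have to be found in the camera images.
- block: fixed wooden block, 200 (x) by 330 (y) by 60 mm high, standing on the bench; origin at the centre of its underside, z up. Near its +y end a round steel pot is sunk in it (see mouth). The rest of its top is flat and carries the cover. The bearing may lie in either compartment; the wall between them also carries the cover as it slides across
- mouth (a point): centre of the pot's mouth at shelf level, (0, 80, 55) mm in block's frame, same axes. The mouth is a round recess 134 mm across, 5 mm deep in the block's top, its floor a flat shelf round the open pot. Pot: 112 mm across, its floor 35 mm below the shelf, split by a 3 mm wall along y, up to the shelf, into two half-round compartments (+x, -x)
- cover: loose flat round aluminium cover, 127 mm in diameter, 10 mm thick, about 0.32 kg, no handle, lying on the block's top on the -y side of the pot; origin at the centre of its underside, z up. It fits the recess with 3.5 mm play all round; seated, its underside is at the height of mouth and its top 5 mm above the block
- chest_drawer0 (a joint): how far the only drawer of the low grey chest (240 x 220 mm, 90 mm high, fixed) is out, along the handle point's own -x axis, in m: 0 fully shut, at most 0.165. About 1 N of friction; it stays where it is left. Above the bench: top of its side walls 68 mm, inner floor 22 mm. Inside 195 mm (x) by 178 mm (y)
- chest_drawer0_handle (a point): middle of the drawer's horizontal bar handle, 52 mm above the bench; its x axis points into the drawer, z up. The bar runs along y, 115 mm long, 11 mm thick, axis 35 mm in front of the drawer's front panel; the gap behind it is 29 mm, open from above, with a leg to the panel 47 mm either side of the middle. The inside of the drawer begins 56 mm behind (+x of) this point
- bearing: loose ball bearing, a flat steel disc 32 mm in diameter and 10 mm high with a dark ring on its face, 40 g; lies flat on the drawer's floor near the front; origin at the centre of its underside
- tnut: loose dark steel T-nut, a square block 30 by 30 mm with a narrower rib on top, 16 mm high, 70 g; lies beside the bearing in the drawer and stays there; origin at the centre of its underside
- spray: bystander: standing spray can, 56 mm in diameter, 170 mm high; origin at the centre of its underside
- jar: bystander: standing jar with white lid, 68 mm in diameter, 85 mm high; origin at the centre of its underside
- wrench: bystander: wrench 160 mm long lying on the bench nearer to the robot; origin under its middle

How it is judged (in metres and radians):
On the way, in this order (a step that is already met when the one before it is completed fails the run):
1. the drawer is pulled open by more than 80 mm (value of joint chest_drawer0 above 0.08 m), for 0.2 s.
2. the bearing lies in the pot, let go (horizontal distance between bearing and mouth below 0.056 m and z of bearing in the frame of mouth below -0.012 m and contact force between the fingers and bearing below 0.3 N), for 0.2 s.
3. the cover is seated level in the mouth (horizontal distance between cover and mouth below 0.005 m and z of cover in the frame of mouth below 0.002 m and angle between cover's own z axis and vertical below 0.02 rad), for 0.2 s.
At the end, for the whole second after the job is handed in: The bearing lies in the pot, below the shelf; the cover rests on the shelf, within 5 mm of the mouth's centre, within 2 mm of its seated height and level within 0.02 rad; the drawer is within 6 mm of fully shut with the T-nut inside; all at rest (all of step 3 and horizontal distance between bearing and mouth below 0.056 m and z of bearing in the frame of mouth below -0.012 m and z of cover in the frame of mouth above -0.003 m and value of joint chest_drawer0 below 0.006 m and x of tnut in the frame of chest_drawer0_handle between 0.05 and 0.25 m and y of tnut in the frame of chest_drawer0_handle between -0.09 and 0.09 m and z of tnut in the frame of chest_drawer0_handle below 0 m and linear speed of each of cover, bearing below 0.02 m/s); the robot touches nothing.
It fails at once if the cover is picked up (more than 25 mm above the block's top) (z of cover in the frame of block above 0.085 m).
It fails at once if a bystander is moved by more than 30 mm (distance of any of spray, jar, wrench from where it was at the start of the episode above 0.03 m).
It also fails if it takes over 72 s, if anything falls off the work surface, if the arm or the gripper's body presses on something with over 40 N, if the wrist force passes 120 N, or if a joint passes its speed limit or range.

## Robot

A 6-joint arm with a two-finger parallel gripper is mounted at the origin on the work surface. World frame = base frame: x ahead of the robot, y to its left, z up, the work surface at z = 0. Lengths are in mm, angles in rad, forces in N, time in s.
With the tool pointing down it reaches from about 400 to 925 mm from the base axis. Payload 12.5 kg.
Tool frame: the origin (TCP) lies midway between the tips of the shut fingers; the grasp point (between the pads) lies 19 mm behind it; z points along the fingers, y is the line along which they close (so a half turn about z gives the same grasp; the last joint's range is limited). The gripper opens to 95 mm and grips with 3 to 60 N. Pads are 20 mm wide; open, the fingers measure 119 mm over their backs; the gripper's body (75 mm by 180 mm) begins 59 mm behind the grasp point.
Start: joints at [1.028, 0.491, 1.559, -0, 1.092, -0.106], TCP at [264.388, 566.344, 214.661] pointing down, gripper open.
Joint ranges: [-3.1, 3.1], [-0.84, 2.19], [0.05, 2.79], [-1.13, 4.28], [0.06, 2.93], [-2.69, 2.69]. Speed limits (rad/s): [2.22, 2.22, 2.79, 3.14, 3.14, 3.14].

## Interface

Orientations are given as [roll, pitch, yaw] about the fixed x, y, z axes, in that order (R = Rz(yaw) Ry(pitch) Rx(roll)).
In Python, from cell import env gives the robot as it stands.
- The arm moves only by the tool carry_out, never from a script. Its argument "series" is a list of rows, each a list of 4 numbers: the shift along the world's x, y, z normalised to -1 to 1, where 1 is 5 cm, then the turn about the world's z normalised to -1 to 1, where 1 is 6 degrees. In form: [[x, y, z, turn], ...]. A call has exactly 5 rows; each row shifts and turns the commanded pose from where the row before left it; what a row does not reach is not made up. A row lasts 1/10 s, in which the tool goes at most 50 mm and 8.59 degrees, less where a joint would pass 70% of its speed; a pose out of reach is approached as far as the arm can. A call with a number of a shift or a turn outside -1 to 1 is refused whole. A call with a gripper value outside its range is refused whole. "fingers" is the closure, from -1 (fully open) to 1 (shut), set as the call begins (left out, the last holds). The fingers move at their own pace and stop on an object; the grip force is fixed at half the most. Time passes only in rows, so rows that do not move let the fingers close, or fill a call up. It gives the time, the measured TCP pose, the force, the opening and the grip force at its end, in the units of the state.
- env.state(): the state, without advancing time (a new reading comes with each control period).
- env.read_camera(name): name is "scene" or "top" or "wrist"; returns the picture (400x640x3 uint8, red, green, blue); there is no depth.
- env.calibration(name): a dict with "K" (3x3 intrinsics, pixels), "pose" (4x4, takes a point from camera to world coordinates). Camera axes: x right, y down, z forward; pixel columns grow to the right and rows downward; lengths in mm; the calibration is good to about 2 mm. The wrist camera is an equidistant fisheye: a pixel r from the principal point sees the ray r / f radians off the axis. A picture is of the moment at which its call begins: read the wrist's pose just before it. calibration takes no time and is no camera call; for the wrist camera it gives the pose at the moment of the call.
- env.job_done(): hands the job in; it is judged then, once.
Trained networks look in the newest picture that a camera, given by its name, has taken for a name from the list of things; names that differ only in an ending like _2 or _b are one class to them, and where a whole thing is asked for, a point or a joint stands for the part that bears it (a point fixed in the world has none). Each returns a list of dicts, best first, with "conf" (0 to 1); they miss things now and then, are a little off and sometimes report something else, mostly with a low value. They report only what shows in the picture. A call takes as long as a camera call.
- env.look_for(camera, label): "position" ([row, column] as shares, 0 to 1, of the picture: columns of its width, rows of its height, amid what is visible of it).
The state is a dict: "t": time; "joints": joint angles; "qvel": joint speeds; "tau": joint torques, N m; "eef_pos": TCP position; "tcp_rot": TCP orientation; "ft_force": force on the tool from outside, world axes, zero at the start; "moment": the same for the moment, N m; "opening": opening from 0.0 (shut) to 1.0 (fully open); "grip_force": force on a finger pad.
Only numpy, scipy, OpenCV 4.12 (cv2) and the standard library are available. Lean on these libraries where they do the work, as an engineer would, in place of code of your own. Each camera call takes 0.05 s, during which the arm holds its last target. There are 200 camera calls.

## Working session

There is one attempt and no reset: what is moved stays moved. The work goes in short steps, Python scripts to look and compute and a tool call to move; the robot and the scene stay as the last step left them, time stands still between calls to the robot, and variables do not carry over. Pictures are saved under pics/ and viewed, at most 10 in all, crops included, and the job is handed in when it is done.

Besides the shell and the picture viewer there is one more tool, called after "Call:" as name([rows], argument=value, ...), one row to a line, values as JSON. carry_out: Moves the arm, as the interface text tells. Its arguments: {"type":"object","properties":{"series":{"type":"array","items":{"type":"array","items":{"type":"number","minimum":-1,"maximum":1}}},"fingers":{"type":"number"}},"required":["series"]}

```bash
mkdir -p pics; ls; cat > h.py <<'E'
import numpy as np, cv2
from cell import env
def snap(c,name=None):
    cal=env.calibration(c); im=env.read_camera(c)
    if name: cv2.imwrite(f'pics/{name}.png',im[:,:,::-1])
    return cal,im
def ray(cal,c,px):
    K=np.array(cal['K']);T=np.array(cal['pose'])
    x=(px[0]-K[0,2])/K[0,0];y=(px[1]-K[1,2])/K[1,1]
    if c=='wrist':
        r=np.hypot(x,y); s=np.sin(r)/r if r>1e-9 else 1
        d=np.array([x*s,y*s,np.cos(r)])
    else: d=np.array([x,y,1.])
    d=T[:3,:3]@d; return T[:3,3],d/np.linalg.norm(d)
def onz(cal,c,px,z):
    o,d=ray(cal,c,px); return o+d*(z-o[2])/d[2]
def tri(rs):
    A=0;b=0
    for o,d in rs:
        P=np.eye(3)-np.outer(d,d);A=A+P;b=b+P@o
    p=np.linalg.solve(A,b)
    return p,[np.linalg.norm((np.eye(3)-np.outer(d,d))@(p-o)) for o,d in rs]
def proj(cal,p):
    K=np.array(cal['K']);T=np.array(cal['pose']);q=T[:3,:3].T@(np.array(p)-T[:3,3]);q=K@(q/q[2]);return q[:2]
E
python3 - <<'E'
from h import *
S={}
for c in ['scene','top','wrist']:
    S[c]=snap(c,c+'0')
    print(c,np.round(np.array(S[c][0]['pose']),3).tolist(),np.round(S[c][0]['K'],1).tolist())
names=['block','cover','mouth','chest_drawer0','chest_drawer0_handle','bearing','tnut','spray','jar','wrench']
for n in names:
    rs=[]
    for c in ['scene','top','wrist']:
        try: r=env.look_for(c,n)
        except Exception as e: print(n,c,e);continue
        for q in r[:2]:
            px=(q['position'][1]*640,q['position'][0]*400)
            print(n,c,round(q['conf'],2),np.round(px),np.round(onz(S[c][0],c,px,50)))
        if r and c!='wrist': 
            q=r[0];rs.append(ray(S[c][0],c,(q['position'][1]*640,q['position'][0]*400)))
    if len(rs)>1: print('  tri',tri(rs))
print(env.state())
E
```

```text
pics
scene [[0.829, 0.329, -0.453, 1009.509], [0.56, -0.51, 0.653, -750.747], [-0.017, -0.795, -0.607, 686.176], [0.0, 0.0, 0.0, 1.0]] [[412.9, 0.0, 317.9], [0.0, 412.9, 203.2], [0.0, 0.0, 1.0]]
top [[0.009, -0.983, 0.183, 360.518], [-1.0, -0.013, -0.023, -71.902], [0.025, -0.183, -0.983, 1190.825], [0.0, 0.0, 0.0, 1.0]] [[380.2, 0.0, 315.8], [0.0, 380.2, 196.9], [0.0, 0.0, 1.0]]
wrist [[0.424, 0.869, 0.256, 192.299], [0.906, -0.406, -0.121, 600.755], [-0.001, 0.283, -0.959, 383.787], [0.0, 0.0, 0.0, 1.0]] [[309.7, 0.0, 324.5], [0.0, 309.7, 197.5], [0.0, 0.0, 1.0]]
block scene 0.73 [309. 230.] [ 574. -162.   50.]
block top 0.58 [318. 208.] [ 540. -106.   50.]
block top 0.58 [277. 130.] [784.  26.  50.]
block wrist 0.75 [ 68. 382.] [ 444. -225.   50.]
  tri (array([ 543.63554261, -110.89351685,   -0.55253648]), [np.float64(5.892273432940231), np.float64(5.892273432940298)])
cover scene 0.77 [282. 231.] [ 523. -199.   50.]
cover top 0.88 [357. 208.] [ 539. -225.   50.]
cover wrist 0.42 [ 80. 396.] [ 494. -231.   50.]
  tri (array([ 537.90937427, -220.38451551,   71.92296852]), [np.floa
[... 1684 characters left out ...]
73966848)])
{'t': 1.65, 'joints': array([ 1.02839331e+00,  4.90901449e-01,  1.55890810e+00,  9.26569941e-06,
        1.09168722e+00, -1.05565355e-01]), 'qvel': array([-1.66224910e-03, -1.43673199e-04,  9.28990716e-04, -7.90799743e-04,
        7.73907547e-05, -3.43828020e-04]), 'tau': array([ 3.35418390e-04, -6.12434006e+01, -2.58436865e+01,  6.93845213e-02,
        4.43464913e-02, -5.00398912e-06]), 'eef_pos': array([264.38927289, 566.34328588, 214.65724993]), 'tcp_rot': array([3.14149644e+00, 1.92635671e-06, 2.70475072e+00]), 'ft_force': array([-0.25260649, -0.14927169, -0.48301622]), 'moment': array([-0.01603748, -0.01133483,  0.01563233]), 'grip_force': 0.0, 'opening': 0.9974425856317715}
```

View pics/top0.png

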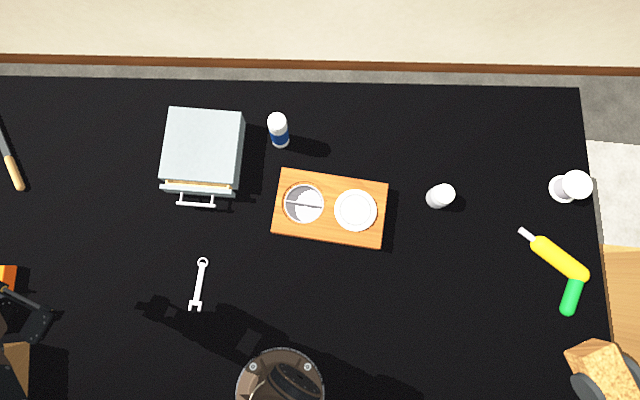

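View pics/scene0.png

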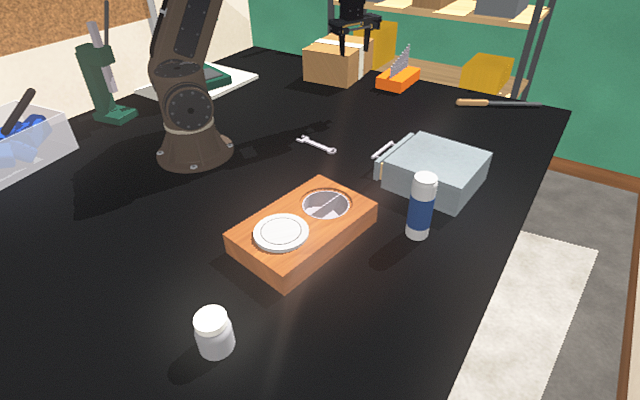

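The top view shows the handle bar at about (177–214, 205), the cover at (356, 210), the pot at (304, 203) with its divider, and the block running from 272 to 389 in columns. The scene view shows the chest, spray can, jar and wrench, with the drawer nearly shut. Next I fit the block and chest yaws.

```bash
python3 - <<'E'
from h import *
ct,it=env.calibration('top'),cv2.imread('pics/top0.png'); cs,is_=env.calibration('scene'),cv2.imread('pics/scene0.png')
a=cv2.resize(it[155:260,260:400],None,fx=4,fy=4,interpolation=cv2.INTER_CUBIC) #560x420
b=cv2.resize(it[175:215,160:250],None,fx=4,fy=4,interpolation=cv2.INTER_CUBIC)
c=cv2.resize(is_[120:200,360:440],None,fx=5,fy=5,interpolation=cv2.INTER_CUBIC) 
out=np.zeros((590,800,3),np.uint8); out[:420,:400]=a[:,:400] ; out[:400,400:]=c; out[425:585,:360]=b
cv2.imwrite('pics/crop1.png',out)
for nm,im,cal in (('top',it,ct),('scene',is_,cs)):
    hsv=cv2.cvtColor(im,cv2.COLOR_BGR2HSV)
    m=((hsv[...,0]>5)&(hsv[...,0]<20)&(hsv[...,1]>110)&(hsv[...,2]>140)).astype(np.uint8)
    m[:, :220]=0; m[:,400:]=0; m[:160]=0; m[300:]=0
    cn=max(cv2.findContours(m,0,2)[0],key=cv2.contourArea)
    P=np.array([onz(cal,nm,p[0],60)[:2] for p in cn],np.float32)
    r=cv2.minAreaRect(P); print(nm,'rect z60',r,cv2.contourArea(cn))
    ap=cv2.approxPolyDP(cn,4,True)[:,0]
    print([(p.tolist(),np.round(onz(cal,nm,p,60)[:2]).tolist()) for p in ap])
E
```

```text
top rect z60 ((540.554931640625, -140.85076904296875), (332.9425048828125, 204.47877502441406), 81.71598052978516) 7097.0
[([281, 167], [663.0, 9.0]), ([276, 197], [569.0, 22.0]), ([279, 186], [603.0, 14.0]), ([285, 190], [591.0, -5.0]), ([281, 205], [545.0, 6.0]), ([275, 201], [557.0, 25.0]), ([270, 231], [466.0, 37.0]), ([380, 248], [420.0, -290.0]), ([387, 183], [618.0, -316.0])]
scene rect z60 ((559.4376220703125, -159.6001434326172), (362.23443603515625, 239.16909790039062), 81.69990539550781) 9239.5
[([375, 201], [657.0, 8.0]), ([318, 174], [468.0, 33.0]), ([224, 232], [421.0, -285.0]), ([227, 252], [473.0, -329.0]), ([284, 295], [651.0, -356.0]), ([302, 280], [657.0, -305.0]), ([288, 288], [646.0, -337.0]), ([287, 276], [625.0, -313.0]), ([341, 231], [645.0, -135.0]), ([311, 273], [662.0, -280.0]), ([375, 221], [694.0, -61.0])]
```

View pics/crop1.png

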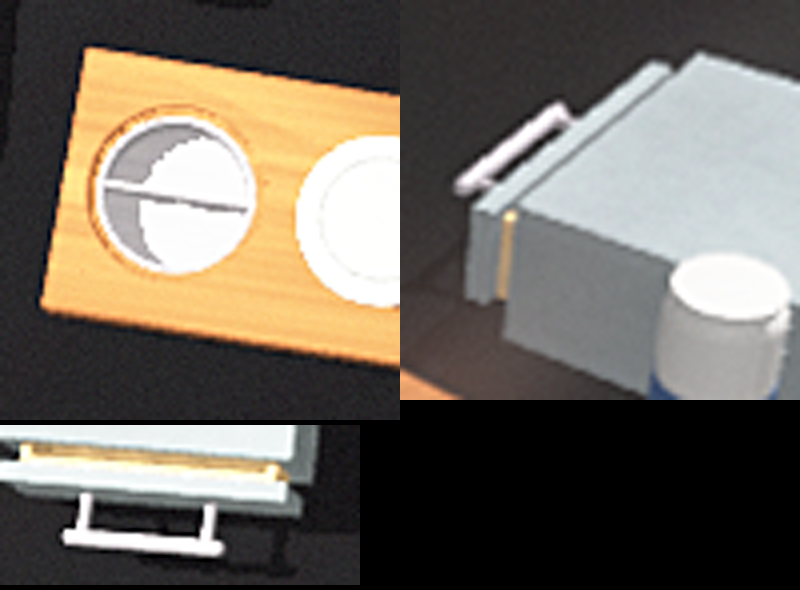

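The crops show the bar ends at top-image (176, 203) and (216, 206), and scene-image (372, 157) and (393, 141). The drawer is a few mm open and the block is turned about -8.3°.

```bash
python3 - <<'E'
from h import *
ct=env.calibration('top');cs=env.calibration('scene')
A=tri([ray(ct,'top',(176.5,203)),ray(cs,'scene',(392.3,142))])
B=tri([ray(ct,'top',(215.5,206)),ray(cs,'scene',(372,157))])
print(A,B,(A[0]+B[0])/2)
a=onz(ct,'top',(176,203),52);b=onz(ct,'top',(216,206),52);print(a,b,a-b,(a+b)/2)
a=onz(cs,'scene',(392.5,142),52);b=onz(cs,'scene',(372,157),52);print(a,b,a-b,(a+b)/2)
print('cover',tri([ray(ct,'top',(357,208)),ray(cs,'scene',(282,231))]))
print(onz(ct,'top',(356,210.5),70), onz(cs,'scene',(281,232),70))
import scipy.spatial.transform as s
print(s.Rotation.from_euler('xyz',env.state()['tcp_rot']).as_matrix().round(3))
E
```

```text
(array([550.62781067, 323.73063974,  47.64798019]), [np.float64(1.8847341974431595), np.float64(1.8847341974432488)]) (array([542.25029185, 205.18207235,  50.56817565]), [np.float64(1.5865395008407117), np.float64(1.5865395008406282)]) [546.43905126 264.45635604  49.10807792]
[548.29706906 322.53421589  52.        ] [540.72626969 202.35494251  52.        ] [  7.57079937 120.17927338   0.        ] [544.51166938 262.4445792   52.        ]
[555.3488116  318.69880834  52.        ] [544.25044678 204.52902554  52.        ] [ 11.09836482 114.1697828    0.        ] [549.79962919 261.61391694  52.        ]
cover (array([ 538.49442689, -220.03695197,   71.15146946]), [np.float64(1.836739687663317), np.float64(1.8367396876633162)])
[ 529.7229595  -218.35182164   70.        ] [ 539.14236452 -221.69190321   70.        ]
[[-0.906  0.423  0.   ]
 [ 0.423  0.906  0.   ]
 [-0.     0.    -1.   ]]
```

Call:
carry_out([
  [0.38,-0.4,0,-0.77],
  [0.38,-0.4,0,-0.77],
  [0.38,-0.4,0,-0.77],
  [0.38,-0.4,0,-0.77],
  [0.38,-0.4,0,-0.77],
], fingers=0.37)

```text
t: 2.15
eef_pos: [360.0, 465.5, 214.7]
tcp_rot: [3.141, -0.0, 2.298]
ft_force: [-0.8, 0.1, 0.0]
opening: 0.638
grip_force: 0.0
```

Call:
carry_out([
  [0.38,-0.4,0,-0.77],
  [0.38,-0.4,0,-0.77],
  [0.38,-0.4,0,-0.77],
  [0.38,-0.4,0,-0.77],
  [0.38,-0.4,0,-0.77],
])

```text
t: 2.65
eef_pos: [455.1, 365.5, 214.8]
tcp_rot: [3.141, -0.0, 1.895]
ft_force: [1.0, 0.7, -0.3]
opening: 0.319
grip_force: 0.0
```

Call:
carry_out([
  [0.38,-0.4,0,-0.77],
  [0.38,-0.4,0,-0.77],
  [0.38,-0.4,0,-0.77],
  [0.38,-0.4,0,-0.77],
  [0.38,-0.4,0,-0.77],
])

```text
t: 3.15
eef_pos: [550.1, 265.4, 214.7]
tcp_rot: [3.141, -0.0, 1.492]
ft_force: [-0.1, -0.6, -0.3]
opening: 0.316
grip_force: 0.0
```

```bash
python3 - <<'E'
from h import *
cal,im=snap('wrist','w1')
print(env.state()['eef_pos'],env.state()['tcp_rot'],np.round(cal['pose'],3).tolist())
for n in ['chest_drawer0_handle','mouth','cover']:
    for q in env.look_for('wrist',n)[:2]:
        px=(q['position'][1]*640,q['position'][0]*400);print(n,q['conf'],px,onz(cal,'wrist',px,52))
E
```

```text
[552.59397239 262.9709389  214.58038554] [3.14030376e+00 5.11816392e-04 1.48524394e+00] [[0.997, -0.077, -0.022, 556.763], [-0.08, -0.956, -0.282, 345.774], [0.0, 0.283, -0.959, 384.377], [0.0, 0.0, 0.0, 1.0]]
chest_drawer0_handle 0.64 (362.11199999999997, 168.79999999999998) [592.80407003 277.44420406  52.        ]
cover 0.69 (364.096, 166.68) [595.12131813 279.65569496  52.        ]
```

View pics/w1.png

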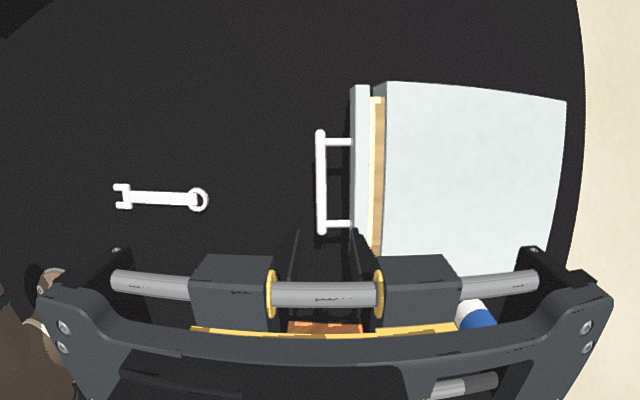

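The bar runs from (320, 130) to (322, 234), with the front panel at column about 351. The fingers show just below it, at (295, 240) and (355, 240).

```bash
python3 - <<'E'
from h import *
cal=env.calibration('wrist'); ct=env.calibration('top');cs=env.calibration('scene')
for p in [(320.5,130),(322,234),(354,88),(354,205)]: print(p,onz(cal,'wrist',p,52))
print(tri([ray(cal,'wrist',(320.5,130)),ray(ct,'top',(176.5,203)),ray(cs,'scene',(392.3,142))]),tri([ray(cal,'wrist',(322,234)),ray(ct,'top',(215.5,206)),ray(cs,'scene',(372,157))]))
E
```

```text
(320.5, 130) [549.79704847 323.86990603  52.        ]
(322, 234) [542.0026939  204.75177456  52.        ]
(354, 88) [588.58410453 366.47984743  52.        ]
(354, 205) [580.8552815  237.33803035  52.        ]
(array([550.31427961, 323.67893934,  47.70003019]), [np.float64(0.6040663439364801), np.float64(1.6321389312115908), np.float64(2.1525232786150865)]) (array([542.20087212, 204.72773466,  51.08325996]), [np.float64(0.408901512967072), np.float64(1.455920232695332), np.float64(1.7713893458521182)])
```

Call:
carry_out([
  [-0.13,0,-0.5,0.18],
  [0,0,-0.9,0],
  [0,0,-0.9,0],
  [0,0,-0.9,0],
  [0,0,-0.4,0],
])

```text
t: 3.85
eef_pos: [540.6, 266.7, 31.2]
tcp_rot: [-3.138, 0.002, 1.517]
ft_force: [0.1, -0.1, 0.6]
opening: 0.315
grip_force: 0.0
```

Call:
carry_out([
  [0,0,0,0],
  [0,0,0,0],
  [0,0,0,0],
  [0,0,0,0],
  [0,0,0,0],
], fingers=1)

```text
t: 4.35
eef_pos: [543.6, 267.0, 36.3]
tcp_rot: [3.139, -0.002, 1.514]
ft_force: [-1.0, 4.9, 7.6]
opening: 0.107
grip_force: 30.0
```

Call:
carry_out([
  [-0.2,0.013,0,0],
  [-0.3,0.02,0,0],
  [-0.3,0.02,0,0],
  [-0.3,0.02,0,0],
  [-0.3,0.02,0,0],
])

```text
t: 4.85
eef_pos: [473.5, 271.7, 36.3]
tcp_rot: [3.138, -0.002, 1.514]
ft_force: [1.7, 4.6, 8.8]
opening: 0.111
grip_force: 30.0
```

Call:
carry_out([
  [-0.3,0.02,0,0],
  [-0.3,0.02,0,0],
  [-0.3,0.02,0,0],
  [-0.3,0.02,0,0],
  [-0.2,0.013,0,0],
])

```text
t: 5.35
eef_pos: [403.1, 276.4, 36.2]
tcp_rot: [3.138, -0.002, 1.514]
ft_force: [0.8, 2.6, 11.4]
opening: 0.106
grip_force: 30.0
```

Call:
carry_out([
  [0,0,0,0],
  [0,0,0,0],
  [0,0,0,0],
  [0,0,0,0],
  [0,0,0,0],
], fingers=0.37)

```text
t: 5.85
eef_pos: [403.0, 275.5, 34.5]
tcp_rot: [-3.141, 0.0, 1.514]
ft_force: [-0.0, 0.3, 0.9]
opening: 0.314
grip_force: 0.0
```

Call:
carry_out([
  [0,0,0.5,0],
  [0,0,0.9,0],
  [0,0,0.9,0],
  [0,0,0.9,0],
  [0,0,0.4,0],
])

```text
t: 6.35
eef_pos: [403.7, 275.9, 218.4]
tcp_rot: [3.137, -0.002, 1.514]
ft_force: [0.7, -0.1, -0.6]
opening: 0.312
grip_force: 0.0
```

```bash
python3 - <<'E'
from h import *
S={c:snap(c,c+'2') for c in ['scene','top','wrist']}
print(env.state()['eef_pos'],env.state()['tcp_rot'])
for n in ['bearing','tnut','chest_drawer0_handle']:
    rs=[]
    for c in S:
        for q in env.look_for(c,n)[:2]:
            px=(q['position'][1]*640,q['position'][0]*400);print(n,c,round(q['conf'],2),np.round(px,1),onz(S[c][0],c,px,32).round(1))
E
```

```text
[403.1449285  275.68144072 215.43883301] [ 3.13952263e+00 -1.09044606e-03  1.51401116e+00]
bearing scene 0.55 [376.9 147.7] [515.8 293.1  32. ]
bearing wrist 0.85 [417.3 144.1] [517.1 311.6  32. ]
tnut top 0.74 [276.6 129.8] [793.   28.6  32. ]
tnut top 0.36 [318.9 207.6] [ 543.  -108.6   32. ]
chest_drawer0_handle scene 0.73 [366.3 149.4] [492.7 265.7  32. ]
chest_drawer0_handle top 0.95 [197.9 208.9] [534.3 261.7  32. ]
chest_drawer0_handle top 0.64 [320.  206.7] [ 546. -112.   32.]
chest_drawer0_handle wrist 0.57 [427.7 178.4] [530.9 269.1  32. ]
```

View pics/wrist2.png

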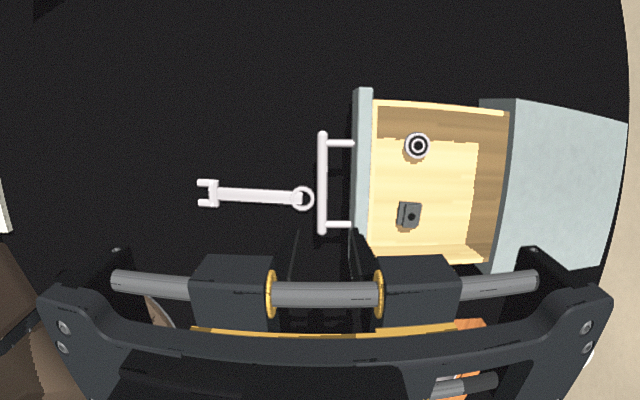

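The bearing lies at wrist pixel (417, 146) and the T-nut at (409, 214), about 75 mm apart in the open drawer. I move across for a second view.

Call:
carry_out([
  [0.46,0.1,0,0],
  [0.46,0.1,0,0],
  [0.46,0.1,0,0],
  [0.46,0.1,0,0],
  [0.46,0.1,0,0],
], fingers=-0.26)

```text
t: 7.45
eef_pos: [518.8, 300.8, 214.3]
tcp_rot: [-3.141, 0.0, 1.514]
ft_force: [-0.3, -0.7, 0.4]
opening: 0.619
grip_force: 0.0
```

```bash
python3 - <<'E'
from h import *
import pickle
cal,im=snap('wrist','w3'); pickle.dump(cal,open('w3.pkl','wb'))
print(env.state()['eef_pos'],env.state()['tcp_rot'],env.state()['opening'],env.state()['joints'])
for n in ['bearing','tnut','chest_drawer0_handle']:
    for q in env.look_for('wrist',n)[:2]:
        px=(q['position'][1]*640,q['position'][0]*400);print(n,round(q['conf'],2),np.round(px,1),onz(cal,'wrist',px,32).round(1))
g=cv2.cvtColor(im,cv2.COLOR_RGB2GRAY)[:260]
for (x,y,r) in (cv2.HoughCircles(g,cv2.HOUGH_GRADIENT,1,20,param1=120,param2=18,minRadius=6,maxRadius=25)[0][:6]): print('circ',x,y,r,onz(cal,'wrist',(x,y),32).round(1))
cv2.imwrite('pics/w3c.png',cv2.resize(im[80:260,240:480,::-1],None,fx=3,fy=3))
E
```

```text
[521.6607898  301.22876471 214.09341133] [ 3.14039608e+00 -3.84172151e-04  1.51343178e+00] 0.6258879647370856 [ 4.14141119e-01  4.58688115e-01  1.61805538e+00 -2.30249840e-04
  1.06360866e+00  4.71617612e-01]
bearing 0.92 [322.6 168. ] [517.5 313.1  32. ]
bearing 0.4 [328.9 197.1] [522.9 277.7  32. ]
tnut 0.66 [320.3 239.6] [509.3 223.4  32. ]
chest_drawer0_handle 0.9 [327.6 192.7] [521.7 283.2  32. ]
circ 321.5 171.5 8.8 [516.  309.1  32. ]
```

View pics/w3c.png

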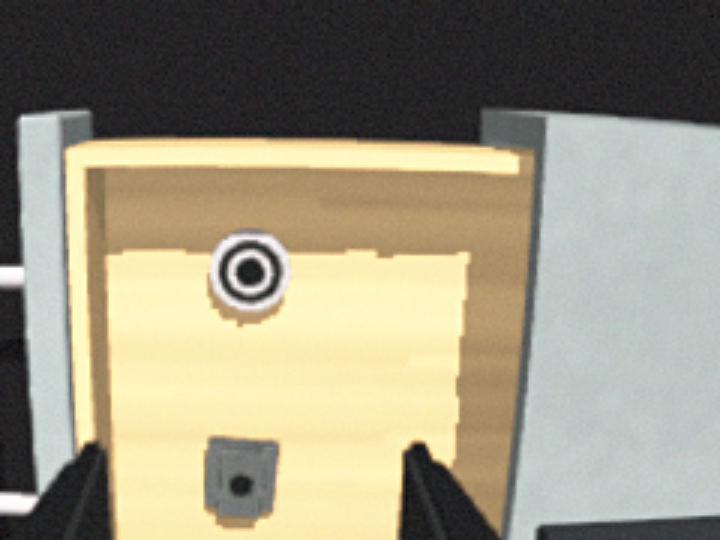

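Bearing top centre is at wrist pixel (323, 170), which gives (517.7, 310.5); the two views agree at z ≈ 32. Now I descend and grasp.

Call:
carry_out([
  [-0.08,0.19,-0.6,0],
  [0,0,-0.95,0],
  [0,0,-0.95,0],
  [0,0,-0.8,0],
  [0,0,-0.3,0],
])

```text
t: 8.15
eef_pos: [511.5, 309.4, 31.6]
tcp_rot: [-3.137, 0.003, 1.514]
ft_force: [-0.3, -0.6, -0.3]
opening: 0.628
grip_force: 0.0
```

Call:
carry_out([
  [0,0,-0.14,0],
  [0,0,0,0],
  [0,0,0,0],
  [0,0,0,0],
  [0,0,0,0],
])

```text
t: 8.65
eef_pos: [514.3, 310.4, 28.9]
tcp_rot: [3.14, -0.001, 1.514]
ft_force: [0.5, -0.2, 0.3]
opening: 0.626
grip_force: 0.0
```

Call:
carry_out([
  [0,0,0,0],
  [0,0,0,0],
  [0,0,0,0],
  [0,0,0,0],
  [0,0,0,0],
], fingers=1)

```text
t: 9.15
eef_pos: [514.0, 310.2, 27.7]
tcp_rot: [3.141, -0.0, 1.514]
ft_force: [0.6, 0.3, 1.1]
opening: 0.323
grip_force: 30.0
```

Call:
carry_out([
  [0,0,0.3,0],
  [0,0,0.7,0],
  [0,0,0.8,0.8],
  [0,0,0.8,1],
  [0,0,0.5,1],
])

```text
t: 9.65
eef_pos: [514.2, 310.4, 186.8]
tcp_rot: [3.138, -0.001, 1.812]
ft_force: [-0.5, -0.2, -0.8]
opening: 0.321
grip_force: 30.0
```

Call:
carry_out([
  [0.024,-0.5,0,1],
  [0.024,-0.7,0,1],
  [0.024,-0.8,0,1],
  [0.024,-0.8,0,1],
  [0.024,-0.8,0,1],
])

```text
t: 10.15
eef_pos: [519.6, 128.7, 183.7]
tcp_rot: [3.141, 0.0, 2.336]
ft_force: [1.9, 0.3, -1.1]
opening: 0.322
grip_force: 30.0
```

Call:
carry_out([
  [0.024,-0.8,0,1],
  [0.024,-0.8,0,1],
  [0.024,-0.8,0,1],
  [0.024,-0.75,0,1],
  [0.024,-0.6,0,1],
])

```text
t: 10.65
eef_pos: [525.6, -59.3, 183.7]
tcp_rot: [3.142, 0.001, 2.858]
ft_force: [-0.6, -0.1, 0.0]
opening: 0.32
grip_force: 30.0
```

Call:
carry_out([
  [0,0,0,0.7],
  [0,0,0,0.67],
  [0,0,0,0],
  [0,0,0,0],
  [0,0,0,0],
])

```text
t: 11.15
eef_pos: [525.9, -57.1, 183.0]
tcp_rot: [3.142, 0.0, 2.997]
ft_force: [0.4, 0.1, -1.3]
opening: 0.319
grip_force: 30.0
```

```bash
python3 - <<'E'
from h import *
cal,im=snap('wrist','w4')
s=env.state();print(s['eef_pos'],s['tcp_rot'],s['opening'],s['grip_force'],s['joints'])
import pickle;pickle.dump(cal,open('w4.pkl','wb'))
for n in ['mouth','cover','bearing','block']:
    for q in env.look_for('wrist',n)[:2]:
        px=(q['position'][1]*640,q['position'][0]*400);print(n,round(q['conf'],2),np.round(px,1),onz(cal,'wrist',px,60).round(1))
E
```

```text
[525.88000262 -57.11741962 182.94704292] [3.14151430e+00 2.46936743e-04 2.99718022e+00] 0.3198600072870289 30.00001609325409 [-2.33146309e-01  3.92750593e-01  1.83125570e+00  1.25856025e-04
  9.17347342e-01 -1.65960671e+00]
mouth 0.86 [287.5 169.6] [499.5 -88.9  60. ]
cover 0.87 [182.9 215.3] [ 530.2 -212.    60. ]
bearing 0.62 [323.4 242.3] [580.3 -65.7  60. ]
block 0.73 [285.7 171.8] [501.4 -91.   60. ]
```

View pics/w4.png

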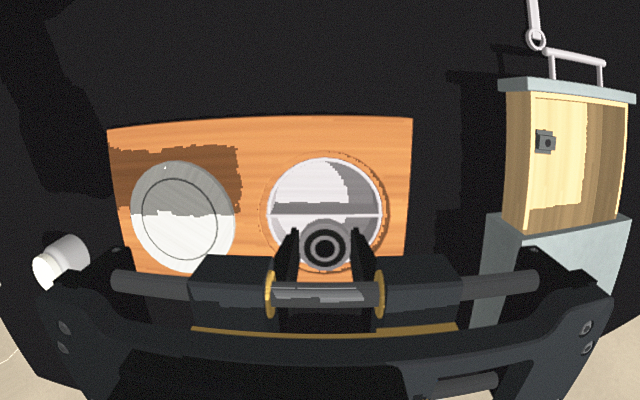

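The bearing is held in the fingers at (325, 245). The pot's divider lies at row 213, columns 268–382, and the cover is centred at about (183, 217).

```bash
python3 - <<'E'
from h import *
import pickle
from scipy.optimize import least_squares
cal=pickle.load(open('w4.pkl','rb'));im=cv2.imread('pics/w4.png')
for p in [(268,213),(382,213),(325,157),(325,213)]: print(p,onz(cal,'wrist',p,55).round(1))
hsv=cv2.cvtColor(im,cv2.COLOR_BGR2HSV).astype(int)
def fit(seed,z,R,angs,test,r0=25):
    pts=[]
    for a in np.radians(angs):
        for r in np.arange(r0,90,.5):
            x,y=seed[0]+r*np.cos(a),seed[1]-r*np.sin(a)
            if test(hsv[int(round(y)),int(round(x))]): pts.append(onz(cal,'wrist',(x,y),z)[:2]);break
    P=np.array(pts)
    f=lambda q:np.hypot(*(P-q[:2]).T)-q[2]
    s=least_squares(f,[*P.mean(0),R],loss='soft_l1',f_scale=1.);return s.x.round(1),np.abs(f(s.x)).mean().round(2),len(P)
orange=lambda h:h[1]>100 and 3<h[0]<22
print('pot',fit((325,213),55,56,range(5,176,4),orange))
print('cover',fit((183,217),70,63.5,range(-30,211,4),orange))
# block corners
for p in [(108,130),(413,117),(404,255)]: print(p,onz(cal,'wrist',p,60).round(1))
E
```

```text
(268, 213) [ 542.  -117.7   55. ]
(382, 213) [559.1  -1.6  55. ]
(325, 157) [493.6 -51.3  55. ]
(325, 213) [550.4 -59.7  55. ]
pot (array([552.3, -61. ,  60.1]), np.float64(0.31), 43)
cover (array([ 531.8, -213. ,   65.1]), np.float64(0.62), 61)
(108, 130) [ 419.2 -286.2   60. ]
(413, 117) [465.2  38.2  60. ]
(404, 255) [609.2  18.   60. ]
```

Call:
carry_out([
  [0,0,-0.6,0],
  [0,0,-0.9,0],
  [0,0,-0.8,0],
  [0,0,-0.5,0],
  [0,0,-0.2,0],
])

```text
t: 11.9
eef_pos: [524.9, -57.1, 30.4]
tcp_rot: [3.141, -0.004, 2.998]
ft_force: [0.7, 0.1, -1.0]
opening: 0.32
grip_force: 30.0
```

Call:
carry_out([
  [0,0,0,0],
  [0,0,0,0],
  [0,0,0,0],
  [0,0,0,0],
  [0,0,0,0],
], fingers=0.12)

```text
t: 12.4
eef_pos: [526.2, -57.4, 33.5]
tcp_rot: [-3.142, 0.001, 2.998]
ft_force: [0.2, 0.3, -0.2]
opening: 0.438
grip_force: 0.0
```

Call:
carry_out([
  [0,0,0.3,0],
  [0,0,0.7,0],
  [0,0,0.8,0],
  [0,0,0.7,0],
  [0,0,0.5,0],
])

```text
t: 12.9
eef_pos: [526.2, -57.4, 185.5]
tcp_rot: [-3.141, 0.003, 2.998]
ft_force: [-0.1, -0.4, -0.3]
opening: 0.445
grip_force: 0.0
```

```bash
python3 - <<'E'
from h import *
import pickle
cal,im=snap('wrist','w5')
s=env.state();print(s['eef_pos'],s['tcp_rot'],s['opening'],s['grip_force'],s['joints'])
pickle.dump(cal,open('w5.pkl','wb'))
for n in ['mouth','cover','bearing']:
    for q in env.look_for('wrist',n)[:2]:
        px=(q['position'][1]*640,q['position'][0]*400);print(n,round(q['conf'],2),np.round(px,1),onz(cal,'wrist',px,30 if n=='bearing' else 60).round(1))
cv2.imwrite('pics/w5c.png',cv2.resize(im[100:300,80:440,::-1],None,fx=2,fy=2))
E
```

```text
[527.34365022 -57.62094117 188.50569306] [-3.1410223   0.00700721  2.99821296] 0.441743309666005 0.0 [-2.33414984e-01  3.85414191e-01  1.82561698e+00  7.77163322e-05
  9.23531369e-01 -1.66087626e+00]
mouth 0.76 [295.  177.1] [509.1 -83.6  60. ]
mouth 0.57 [563.2 149.3] [515.5 232.9  60. ]
cover 0.74 [181.4 214. ] [ 530.  -215.2   60. ]
cover 0.38 [292.9 175.5] [507.2 -85.3  60. ]
bearing 0.69 [326.1 181.1] [524.7 -54.9  30. ]
```

View pics/w5c.png

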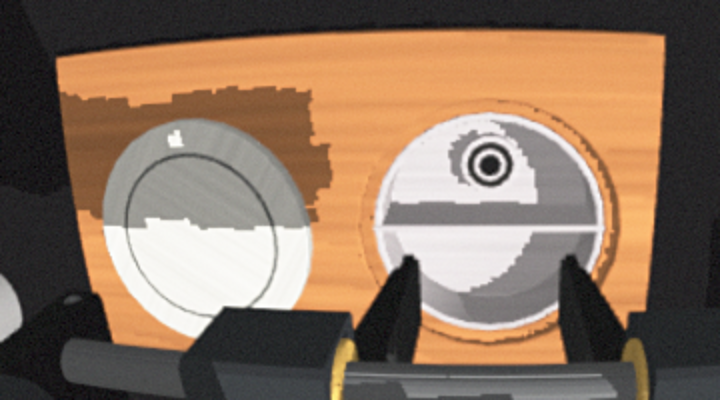

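The bearing lies flat in the -x compartment. I turn the tool 90° and go behind the cover with the fingers wide.

Call:
carry_out([
  [-0.01,-0.3,0,-1],
  [-0.01,-0.3,0,-1],
  [-0.01,-0.3,0,-1],
  [-0.01,-0.3,0,-1],
  [-0.01,-0.3,0,-1],
], fingers=-0.9)

```text
t: 13.6
eef_pos: [522.8, -132.8, 181.2]
tcp_rot: [-3.141, -0.002, 2.47]
ft_force: [-0.1, 0.4, -0.2]
opening: 0.806
grip_force: 0.0
```

Call:
carry_out([
  [-0.01,-0.3,0,-1],
  [-0.01,-0.3,0,-1],
  [-0.01,-0.3,0,-1],
  [-0.01,-0.3,0,-1],
  [-0.01,-0.3,0,-1],
])

```text
t: 14.1
eef_pos: [520.3, -207.7, 181.1]
tcp_rot: [-3.14, -0.002, 1.946]
ft_force: [-0.9, 0.9, -0.1]
opening: 0.951
grip_force: 0.0
```

Call:
carry_out([
  [-0.01,-0.3,0,-1],
  [-0.01,-0.3,0,-1],
  [-0.01,-0.3,0,-1],
  [-0.01,-0.3,0,-1],
  [-0.01,-0.3,0,-1],
])

```text
t: 14.6
eef_pos: [517.9, -282.7, 181.1]
tcp_rot: [-3.139, -0.001, 1.423]
ft_force: [-0.6, 1.0, 0.5]
opening: 0.951
grip_force: 0.0
```

```bash
python3 - <<'E'
from h import *
import pickle
cal,im=snap('wrist','w6')
s=env.state();print(s['eef_pos'],s['tcp_rot'],s['opening'],s['joints'])
pickle.dump(cal,open('w6.pkl','wb'))
for n in ['mouth','cover','bearing']:
    for q in env.look_for('wrist',n)[:2]:
        px=(q['position'][1]*640,q['position'][0]*400);print(n,round(q['conf'],2),np.round(px,1),onz(cal,'wrist',px,70).round(1))
E
```

```text
[ 517.92712878 -284.55332958  181.06335087] [-3.13996850e+00 -4.03366276e-04  1.41586505e+00] 0.9482040065767271 [-6.13971110e-01  4.78694247e-01  1.68252763e+00 -4.30527655e-04
  9.82005558e-01 -4.58800772e-01]
mouth 0.58 [313.   57.7] [ 526.7 -155.2   70. ]
cover 0.85 [333.4 122.4] [ 535.9 -216.3   70. ]
```

View pics/w6.png

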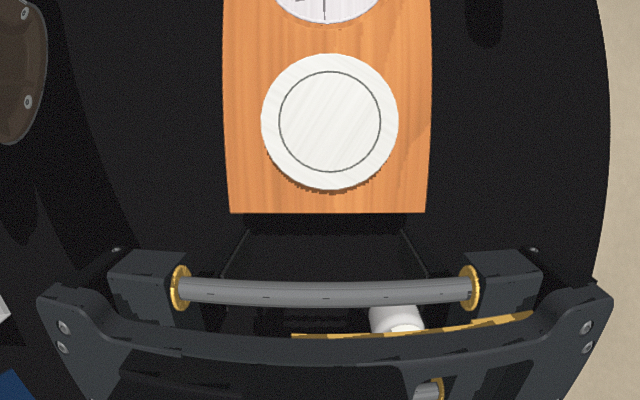

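The cover spans columns 261–399 and rows 53–191, and the block's front edge is at row 213. The fingers straddle it from behind. I'll fit the rims.

```bash
python3 - <<'E'
from h import *
import pickle
from scipy.optimize import least_squares
cal=pickle.load(open('w6.pkl','rb'));im=cv2.imread('pics/w6.png')
hsv=cv2.cvtColor(im,cv2.COLOR_BGR2HSV).astype(int)
pts=[]
for a in np.radians(range(0,360,5)):
    for r in np.arange(45,90,.5):
        x,y=330+r*np.cos(a),122-r*np.sin(a)
        if hsv[int(round(y)),int(round(x)),1]>90: pts.append((x,y));break
for z in (60,65,70):
    P=np.array([onz(cal,'wrist',p,z)[:2] for p in pts]); f=lambda q:np.hypot(*(P-q[:2]).T)-q[2]
    s=least_squares(f,[*P.mean(0),63],loss='soft_l1'); print(z,s.x.round(1),np.abs(f(s.x)).mean().round(2))
for p in [(230,212),(427,212)]: print(onz(cal,'wrist',p,60).round(1))
E
```

```text
60 [ 532.5 -215.7   65.7] 0.27
65 [ 532.4 -215.5   64.6] 0.27
70 [ 532.4 -215.3   63.5] 0.26
[ 418.9 -288.6   60. ]
[ 619.3 -318.7   60. ]
```

Call:
carry_out([
  [0.1,0,-0.5,0],
  [0,0,-0.8,0],
  [0,0,-0.7,0],
  [0,0,-0.26,0],
  [0,0,-0.1,0],
])

```text
t: 15.3
eef_pos: [523.1, -281.5, 63.5]
tcp_rot: [-3.14, -0.001, 1.429]
ft_force: [0.3, -0.0, 0.9]
opening: 0.951
grip_force: 0.0
```

Call:
carry_out([
  [0,0,0,0.1],
  [0,0,0,0],
  [0,0,0,0],
  [0,0,0,0],
  [0,0,0,0],
])

```text
t: 15.8
eef_pos: [523.6, -282.5, 65.3]
tcp_rot: [3.141, 0.0, 1.438]
ft_force: [-0.1, 0.9, -0.5]
opening: 0.951
grip_force: 0.0
```

Call:
carry_out([
  [0.026,0.2,-0.04,0],
  [0.026,0.2,0,0],
  [0.026,0.2,0,0],
  [0.026,0.2,0,0],
  [0.026,0.2,0,0],
])

```text
t: 16.3
eef_pos: [530.0, -231.2, 62.6]
tcp_rot: [-3.142, -0.0, 1.438]
ft_force: [-0.0, -1.6, -1.1]
opening: 0.949
grip_force: 1.2
```

Call:
carry_out([
  [0.03,0.22,0,0],
  [0.03,0.22,0,0],
  [0.03,0.22,0,0],
  [0.03,0.22,0,0],
  [0.03,0.22,0,0],
])

```text
t: 16.8
eef_pos: [537.5, -176.4, 62.7]
tcp_rot: [3.142, -0.0, 1.438]
ft_force: [-0.2, -1.1, -0.7]
opening: 0.951
grip_force: 1.2
```

```bash
cat > cov.py <<'E'
from h import *
from scipy.optimize import least_squares
cal,im=snap('wrist','wc%d'%int(env.state()['t']*100)); s=env.state(); print(s['t'],s['eef_pos'],s['ft_force'],s['opening'])
r=env.look_for('wrist','cover'); q=r[0]; c=np.array([q['position'][1]*640,q['position'][0]*400]); print(q['conf'],c)
hsv=cv2.cvtColor(im,cv2.COLOR_RGB2HSV).astype(int); pts=[]
for a in np.radians(range(0,360,4)):
    for r in np.arange(45,95,.5):
        x,y=c[0]+r*np.cos(a),c[1]-r*np.sin(a)
        if not(0<=x<639 and 0<=y<399): break
        if hsv[int(round(y)),int(round(x)),1]>90: pts.append((x,y));break
for z in (65,70):
    P=np.array([onz(cal,'wrist',p,z)[:2] for p in pts]); f=lambda q:np.hypot(*(P-q[:2]).T)-q[2]
    o=least_squares(f,[*P.mean(0),63],loss='soft_l1',f_scale=.5); print(z,o.x.round(1),np.median(np.abs(f(o.x))).round(2),len(P))
E
python3 cov.py
```

```text
16.85 [ 537.48881066 -175.03113666   62.65024953] [0.60239279 1.43298409 0.98978384] 0.9480815703296079
0.73 [326.912 152.2  ]cov.py:13: RuntimeWarning: Mean of empty slice.
  o=least_squares(f,[*P.mean(0),63],loss='soft_l1',f_scale=.5); print(z,o.x.round(1),np.median(np.abs(f(o.x))).round(2),len(P))
  ret = ret.dtype.type(ret / rcount)
Traceback (most recent call last):
  File "cov.py", line 13, in <module>
    o=least_squares(f,[*P.mean(0),63],loss='soft_l1',f_scale=.5); print(z,o.x.round(1),np.median(np.abs(f(o.x))).round(2),len(P))
                      ^^^^^^^^^^^^^^^
TypeError: Value after * must be an iterable, not numpy.float64
```

Call:
carry_out([
  [0.02,0.15,0,0],
  [0.02,0.15,0,0],
  [0.02,0.15,0,0],
  [0.02,0.15,0,0],
  [0.02,0.15,0,0],
])

```text
t: 17.4
eef_pos: [542.5, -139.4, 62.8]
tcp_rot: [3.141, 0.0, 1.438]
ft_force: [0.2, -2.9, 2.2]
opening: 0.946
grip_force: 1.4
```

Call:
carry_out([
  [0.013,0.08,0,0],
  [0.013,0.08,0,0],
  [0.013,0.08,0,0],
  [0.013,0.08,0,0],
  [0.013,0.08,0,0],
])

```text
t: 17.9
eef_pos: [545.4, -119.4, 62.4]
tcp_rot: [-3.141, -0.0, 1.438]
ft_force: [-0.4, -1.3, -1.2]
opening: 0.951
grip_force: 1.0
```

```bash
sed -i 's/arange(45,95,.5)/arange(40,170,.5)/' cov.py; python3 cov.py
```

```text
17.95 [ 545.45828173 -118.84473628   62.40985992] [-0.11573918 -0.30965426  0.33619285] 0.9505160686032156
0.8 [326.08 151.  ]
65 [552.9 -66.1  64.3] 0.22 90
70 [553.  -65.3  62.3] 0.21 90
```

Call:
carry_out([
  [0,0.03,0,0],
  [0,0.03,0,0],
  [0,0.03,0,0],
  [0,0,0,0],
  [0,0,0,0],
])

```text
t: 18.5
eef_pos: [545.6, -115.3, 62.6]
tcp_rot: [-3.142, -0.0, 1.438]
ft_force: [0.3, -1.2, -1.2]
opening: 0.95
grip_force: 0.5
```

```bash
python3 cov.py
```

```text
18.55 [ 545.62392175 -115.33862961   62.65638339] [ 0.22510318 -1.35875475 -0.31158006] 0.9515296664706764
0.78 [326.208 153.32 ]
65 [553.1 -60.8  63.3] 0.19 90
70 [553.2 -60.1  61.4] 0.19 90
```

Call:
carry_out([
  [-0.03,-0.2,0,0],
  [-0.03,-0.2,0,0],
  [0,0,0.6,0],
  [0,0,0.9,0],
  [0,0,0.9,0],
])

```text
t: 19.1
eef_pos: [542.0, -136.2, 183.8]
tcp_rot: [-3.14, -0.0, 1.437]
ft_force: [0.5, 0.3, 0.6]
opening: 0.95
grip_force: 0.0
```

```bash
python3 cov.py; ls -t pics | head -1; cp pics/$(ls -t pics|head -1) pics/seat.png
```

```text
19.15 [ 544.57953501 -136.97452855  191.1280521 ] [ 1.74259658 -1.42772531  6.72193189] 0.9521231120969038
0.93 [325.12 115.6 ]
65 [553.3 -60.9  63.8] 0.24 90
70 [553.3 -60.9  62.7] 0.23 90
wc1910.png
```

View pics/seat.png

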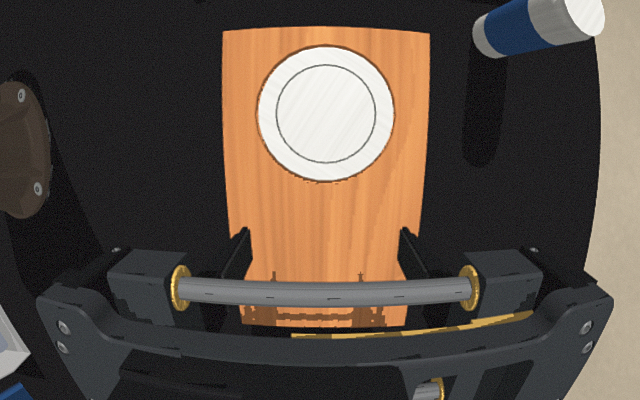

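The cover sits in the recess with an even thin shadow ring, centre (553.3, -60.9), fully round. Next I shut the drawer by pushing on the bar with closed fingers.

Call:
carry_out([
  [-0.2,0.5,0,0.2],
  [-0.33,0.8,0,0.2],
  [-0.33,0.8,0,0.2],
  [-0.35,0.85,0,0],
  [-0.35,0.85,0,0],
], fingers=1)

```text
t: 19.7
eef_pos: [463.7, 55.3, 182.3]
tcp_rot: [-3.141, -0.0, 1.499]
ft_force: [0.6, 0.7, -0.7]
opening: 0.585
grip_force: 0.0
```

Call:
carry_out([
  [-0.35,0.85,0,0],
  [-0.35,0.85,0,0],
  [-0.35,0.85,0,0],
  [-0.35,0.85,0,0],
  [-0.35,0.85,0,0],
])

```text
t: 20.2
eef_pos: [376.4, 268.2, 182.4]
tcp_rot: [-3.142, 0.0, 1.5]
ft_force: [0.8, 0.0, 0.3]
opening: 0.167
grip_force: 0.0
```

Call:
carry_out([
  [0,0,0,0],
  [0,0,0,0],
  [0,0,0,0],
  [0,0,0,0],
  [0,0,0,0],
])

```text
t: 20.7
eef_pos: [377.7, 266.2, 182.6]
tcp_rot: [3.142, 0.0, 1.499]
ft_force: [0.7, -0.4, -0.5]
opening: 0.002
grip_force: 0.0
```

```bash
python3 - <<'E'
from h import *
s=env.state();print(s['eef_pos'],s['tcp_rot'],s['joints'])
cal,im=snap('wrist','w8')
for n in ['chest_drawer0_handle','wrench','tnut']:
    for q in env.look_for('wrist',n)[:2]:
        px=(q['position'][1]*640,q['position'][0]*400);print(n,round(q['conf'],2),np.round(px,1),onz(cal,'wrist',px,5).round(1))
# bar column: bright run along several rows
g=cv2.cvtColor(im,cv2.COLOR_RGB2GRAY)
for y in (150,170,190,210,225): 
    xs=np.where(g[y,250:420]>120)[0]+250; print(y,[ (r[0],r[-1],onz(cal,'wrist',((r[0]+r[-1])/2,y),52)[:2].round(1).tolist()) for r in np.split(xs,np.where(np.diff(xs)>1)[0]+1) if len(r)>3][:3])
E
```

```text
[377.70991568 266.18095841 182.62181873] [3.14153725e+00 7.16403962e-05 1.49852053e+00] [ 4.70838166e-01  3.03635692e-01  1.98274995e+00 -1.19208933e-04
  8.55196609e-01  5.43192172e-01]
chest_drawer0_handle 0.87 [452.1 172.4] [533.  264.6   5. ]
wrench 0.7 [266.1 195.1] [307.9 252.4   5. ]
tnut 0.77 [439.5 214.5] [518.  211.7   5. ]
150 [(np.int64(343), np.int64(353), [403.8, 304.7]), (np.int64(389), np.int64(419), [460.0, 301.6])]
170 [(np.int64(343), np.int64(353), [402.7, 284.8]), (np.int64(388), np.int64(419), [459.0, 281.2])]
190 [(np.int64(250), np.int64(322), [339.2, 268.9]), (np.int64(328), np.int64(334), [384.5, 265.5]), (np.int64(343), np.int64(353), [401.5, 264.3])]
210 [(np.int64(319), np.int64(326), [374.4, 245.0]), (np.int64(342), np.int64(352), [399.4, 243.2]), (np.int64(386), np.int64(419), [457.8, 238.6])]
225 [(np.int64(342), np.int64(380), [413.3, 225.5]), (np.int64(385), np.int64(419), [457.4, 221.7])]
```

Call:
carry_out([
  [-0.24,0.16,-0.3,0],
  [0,0,-0.8,0],
  [0,0,-0.9,0],
  [0,0,-0.6,0],
  [0,0,-0.2,0],
])

```text
t: 21.4
eef_pos: [364.2, 274.5, 40.4]
tcp_rot: [-3.138, 0.002, 1.5]
ft_force: [0.2, 0.3, 0.8]
opening: 0.004
grip_force: 0.0
```

Call:
carry_out([
  [0.2,-0.013,0,0],
  [0.3,-0.02,0,0],
  [0.3,-0.02,0,0],
  [0.3,-0.02,0,0],
  [0.3,-0.02,0,0],
])

```text
t: 21.9
eef_pos: [437.2, 270.5, 43.6]
tcp_rot: [3.14, -0.001, 1.5]
ft_force: [-1.2, 1.6, 2.8]
opening: 0.003
grip_force: 1.1
```

Call:
carry_out([
  [0.3,-0.02,0,0],
  [0.3,-0.02,0,0],
  [0.3,-0.02,0,0],
  [0.3,-0.02,0,0],
  [0.15,-0.01,0,0],
])

```text
t: 22.4
eef_pos: [504.7, 265.8, 43.1]
tcp_rot: [3.14, -0.001, 1.5]
ft_force: [-2.1, 0.5, 1.4]
opening: 0.004
grip_force: 0.7
```

Call:
carry_out([
  [0.12,-0.008,0,0],
  [0.12,-0.008,0,0],
  [0.12,-0.008,0,0],
  [0.1,-0.006,0,0],
  [0.06,-0.004,0,0],
])

```text
t: 22.9
eef_pos: [529.0, 264.3, 42.6]
tcp_rot: [3.142, 0.0, 1.501]
ft_force: [-1.4, -1.6, 1.1]
opening: 0.007
grip_force: 0.6
```

Call:
carry_out([
  [0.04,0,0,0],
  [0.04,0,0,0],
  [0.03,0,0,0],
  [0.02,0,0,0],
  [0,0,0,0],
])

```text
t: 23.4
eef_pos: [535.3, 264.4, 42.6]
tcp_rot: [3.141, -0.0, 1.501]
ft_force: [-0.5, -0.4, -0.2]
opening: 0.005
grip_force: 0.1
```

Call:
carry_out([
  [0.05,0,0,0],
  [0.04,0,0,0],
  [0.03,0,0,0],
  [0.03,0,0,0],
  [0,0,0,0],
])

```text
t: 23.9
eef_pos: [543.0, 264.3, 42.7]
tcp_rot: [3.141, -0.0, 1.5]
ft_force: [0.8, 0.3, 1.0]
opening: 0.006
grip_force: 0.0
```

Call:
carry_out([
  [0.04,0,0,0],
  [0.04,0,0,0],
  [0.04,0,0,0],
  [0.04,0,0,0],
  [0.04,0,0,0],
])

```text
t: 24.4
eef_pos: [548.2, 264.1, 42.5]
tcp_rot: [-3.132, 0.003, 1.5]
ft_force: [-29.0, 2.7, 19.3]
opening: 0.003
grip_force: 15.8
```

The drawer has reached its stop (29 N). I back off, lift and check.

Call:
carry_out([
  [-0.2,0,0,0],
  [-0.4,0,0,0],
  [-0.2,0,0.4,0],
  [0,0,0.8,0],
  [0,0,0.8,0],
])

```text
t: 24.9
eef_pos: [512.4, 264.3, 143.6]
tcp_rot: [-3.141, 0.0, 1.501]
ft_force: [0.9, -0.2, 1.0]
opening: 0.006
grip_force: 0.0
```

Call:
carry_out([
  [0,0,0.4,0],
  [0,0,0,0],
  [0,0,0,0],
  [0,0,0,0],
  [0,0,0,0],
])

```text
t: 25.4
eef_pos: [512.3, 264.1, 161.4]
tcp_rot: [-3.14, 0.001, 1.5]
ft_force: [-0.5, 0.0, -0.2]
opening: 0.003
grip_force: 0.0
```

```bash
python3 - <<'E'
from h import *
s=env.state();print(s['t'],s['eef_pos'],s['ft_force'])
cal,im=snap('wrist','w9'); g=cv2.cvtColor(im,cv2.COLOR_RGB2GRAY)
for y in (150,180,210):
    xs=np.where(g[y,250:460]>120)[0]+250; print(y,[ (int(r[0]),int(r[-1]),onz(cal,'wrist',((r[0]+r[-1])/2,y),52)[:2].round(1).tolist()) for r in np.split(xs,np.where(np.diff(xs)>1)[0]+1) if len(r)>3][:4])
S={c:snap(c,c+'9') for c in ['top','scene']}
for n in ['cover','spray','jar','wrench','chest_drawer0_handle']:
    print(n,[(c,round(q['conf'],2),np.round([q['position'][1]*640,q['position'][0]*400]).tolist()) for c in S for q in env.look_for(c,n)[:1]])
a,b=cv2.imread('pics/top0.png'),cv2.imread('pics/top9.png')
d=(cv2.absdiff(a,b).max(2)>60).astype(np.uint8)
n,l,st,ce=cv2.connectedComponentsWithStats(d); print([(st[i].tolist()) for i in range(1,n) if st[i,4]>15])
E
```

```text
25.4 [512.31009181 264.11803102 161.42408772] [-0.49553277  0.03605092 -0.1955449 ]
150 [(371, 383, [563.4, 304.0]), (406, 415, [595.2, 302.5]), (421, 439, [614.6, 301.7]), (442, 459, [635.9, 301.0])]
180 [(370, 382, [561.4, 275.9]), (404, 417, [594.9, 273.8]), (419, 436, [612.1, 272.8]), (441, 459, [635.9, 271.4])]
210 [(369, 380, [559.2, 246.4]), (401, 412, [591.0, 244.0]), (417, 433, [610.2, 242.4]), (438, 459, [635.7, 240.4])]
cover [('top', 0.66, [303.0, 203.0]), ('scene', 0.89, [327.0, 203.0])]
spray [('top', 0.7, [277.0, 130.0]), ('scene', 0.89, [422.0, 208.0])]
jar [('top', 0.93, [440.0, 197.0]), ('scene', 0.93, [215.0, 333.0])]
wrench [('scene', 0.54, [317.0, 145.0])]
chest_drawer0_handle [('top', 0.91, [208.0, 187.0]), ('scene', 0.57, [384.0, 153.0])]
[[103, 157, 133, 65, 3603], [0, 175, 158, 225, 16153], [270, 182, 67, 60, 1020], [286, 186, 29, 15, 186], [334, 189, 44, 43, 1487], [286, 202, 36, 18, 166], [300, 216, 10, 3, 18], [0, 280, 13, 28, 272], [14, 293, 12, 9, 23], [0, 344, 6, 17, 53], [244, 347, 73, 32, 827], [11, 355, 11, 10, 19], [0, 364, 7, 12, 39], [252, 366, 39, 28, 173]]
```

```bash
python3 - <<'E'
from h import *
im=cv2.imread('pics/w9.png')[:,:,::-1]; cal=env.calibration('wrist')
for y in (130,180): print(y,[(x,im[y,x].tolist()) for x in range(400,450,2)])
print([onz(cal,'wrist',(x,180),z)[0].round(1) for x,z in ((404,68),(418,68),(436,90),(441,90))])
im=cv2.imread('pics/w1.png')[:,:,::-1]; print('w1',[(x,im[150,x].tolist()) for x in range(348,396,3)])
im=cv2.imread('pics/scene9.png')[:,:,::-1]; print('scene',[(x,im[168,x].tolist()) for x in range(370,396)])
E
```

```text
130 [(400, [37, 34, 37]), (402, [34, 34, 36]), (404, [62, 61, 63]), (406, [119, 127, 122]), (408, [119, 122, 123]), (410, [117, 127, 123]), (412, [116, 124, 122]), (414, [118, 127, 123]), (416, [120, 123, 125]), (418, [118, 121, 122]), (420, [114, 122, 123]), (422, [136, 142, 143]), (424, [231, 238, 236]), (426, [239, 245, 244]), (428, [238, 245, 244]), (430, [237, 244, 242]), (432, [240, 245, 243]), (434, [236, 243, 241]), (436, [242, 248, 248]), (438, [181, 169, 145]), (440, [134, 130, 121]), (442, [116, 124, 119]), (444, [148, 157, 154]), (446, [236, 243, 240]), (448, [233, 239, 238])]
180 [(400, [28, 29, 32]), (402, [65, 69, 67]), (404, [120, 126, 124]), (406, [120, 124, 124]), (408, [121, 126, 125]), (410, [116, 123, 121]), (412, [119, 126, 125]), (414, [121, 127, 124]), (416, [121, 126, 126]), (418, [115, 120, 120]), (420, [180, 191, 189]), (422, [239, 247, 245]), (424, [237, 244, 241]), (426, [235, 243, 241]), (428, [238, 244, 243]), (430, [236, 243, 241]), (432, [238, 244, 242]), (434, [232, 244, 242]), (436, [185, 161, 127]), (438, [113, 114, 121]), (440, [115, 119, 118]), (
[... 463 characters left out ...]
84, [157, 145, 120]), (387, [233, 241, 239]), (390, [228, 235, 233]), (393, [232, 239, 237])]
scene [(370, [64, 60, 60]), (371, [62, 58, 58]), (372, [63, 57, 59]), (373, [63, 60, 60]), (374, [64, 61, 59]), (375, [67, 61, 61]), (376, [62, 60, 56]), (377, [54, 47, 48]), (378, [109, 111, 113]), (379, [134, 135, 137]), (380, [126, 129, 132]), (381, [126, 129, 131]), (382, [124, 128, 126]), (383, [122, 124, 125]), (384, [121, 123, 125]), (385, [120, 123, 123]), (386, [123, 127, 127]), (387, [123, 126, 127]), (388, [120, 122, 122]), (389, [121, 123, 123]), (390, [122, 122, 125]), (391, [124, 124, 126]), (392, [124, 125, 127]), (393, [124, 127, 128]), (394, [127, 129, 132]), (395, [125, 128, 130])]
```

Call:
carry_out([
  [0.35,0,0.2,0],
  [0.4,0,0.2,0],
  [0.4,0,0,0],
  [0.4,0,0,0],
  [0.35,0,0,0],
])

```text
t: 26.55
eef_pos: [608.5, 264.2, 182.7]
tcp_rot: [3.141, -0.0, 1.5]
ft_force: [0.6, -0.7, -0.2]
opening: 0.004
grip_force: 0.0
```

Call:
carry_out([
  [0,0,0,0],
  [0,0,0,0],
  [0,0,0,0],
  [0,0,0,0],
  [0,0,0,0],
])

```text
t: 27.05
eef_pos: [607.2, 264.4, 182.9]
tcp_rot: [3.141, -0.0, 1.501]
ft_force: [0.1, -0.8, -0.3]
opening: 0.006
grip_force: 0.0
```

```bash
python3 - <<'E'
from h import *
cal,im=snap('wrist','w10'); print(env.state()['eef_pos'],np.array(cal['pose'])[:3,3])
for y in (120,150,180,200):
    r=im[y].astype(int); print(y,[(x,r[x].tolist()) for x in range(306,340)] if y==180 else [x for x in range(200,500) if r[x,0]-r[x,2]>15])
print([ (x,onz(cal,'wrist',(x,180),82)[0].round(1)) for x in range(300,345,5)])
E
```

```text
[607.34625507 264.40380507 182.90398284] [613.15153518 344.81636554 352.58664571]
120 []
150 []
180 [(306, [31, 32, 33]), (307, [38, 37, 39]), (308, [31, 30, 30]), (309, [30, 29, 29]), (310, [23, 27, 24]), (311, [72, 76, 78]), (312, [159, 171, 168]), (313, [237, 244, 242]), (314, [245, 251, 249]), (315, [241, 246, 244]), (316, [239, 244, 243]), (317, [239, 245, 244]), (318, [240, 245, 245]), (319, [241, 246, 245]), (320, [239, 244, 244]), (321, [240, 244, 244]), (322, [238, 244, 243]), (323, [239, 245, 243]), (324, [241, 245, 245]), (325, [240, 246, 245]), (326, [234, 241, 240]), (327, [197, 207, 207]), (328, [190, 202, 198]), (329, [234, 239, 238]), (330, [232, 239, 238]), (331, [231, 239, 236]), (332, [233, 239, 236]), (333, [231, 238, 236]), (334, [232, 239, 236]), (335, [234, 239, 238]), (336, [232, 239, 235]), (337, [230, 238, 236]), (338, [230, 237, 234]), (339, [232, 239, 236])]
200 []
[(300, np.float64(586.8)), (305, np.float64(591.3)), (310, np.float64(595.8)), (315, np.float64(600.2)), (320, np.float64(604.7)), (325, np.float64(609.2)), (330, np.float64(613.7)), (335, np.float64(618.1)), (340, np.float64(622.6))]
```

From directly above, the seam between panel and chest is under 2 px with no wood showing, so the drawer is shut. I hand the job in.

```bash
python3 -c "
from cell import env
print(env.job_done())"
```

```text
the job is handed in; nothing more can be done
None
```

The job is handed in at about 27 s of the 72 s; no verdict came back, but my last checks showed the bearing in the pot, the cover seated level over it, the drawer fully shut with the T-nut in it when last seen, and the spray can and jar unmoved (the wrench I couldn't check as closely).

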